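# Shingle the stain sample boards in the tray

## Task

Finish the row of stain samples in the grey tray: lay the plain brown board shingle-fashion on the light board that is fixed there, then the dark board on the brown one in the same way. Each lies lengthwise in the row and straight with it, its near end covering a bit over a third (about 40 mm) of the board before and its far end sloping down to the tray floor. Set them down rather than dropping them, and leave the brown board with two holes where it lies.

Things in the scene. Friction and masses are not known exactly. Their poses are not given: they have to be found in the camera images.
- tray: Grey tray fixed to the bench, 160 (x) by 310 mm (y); floor 5 mm thick, lips 10 mm high, dark 20 mm high end stop at -y. Origin: centre of underside. The row runs along local x = 0 from the stop towards +y. The light board (60 x 110 x 10 mm, 110 along y) is screwed flat on the floor at the stop: centre at local y = -85 mm, free end at -30 mm, top 15 mm above the bench.
- brown_board: Plain brown stained wooden board without holes, 60 x 110 x 10 mm, about 50 g; origin at the centre of its underside, x along the width, y along the length, z up; starts flat on the bench. At a 40 mm overlap its centre is at tray y = -15 mm; held level it touches the light board at underside height 15 mm and, released, tips down to the floor.
- dark_board: Nearly black stained wooden board, 60 x 110 x 10 mm, about 50 g; origin at the centre of its underside, x along the width, y along the length, z up; starts flat on the bench. At a 40 mm overlap its centre is at tray y = +55 mm; held level it touches the brown board at underside height about 21 mm and, released, tips down to the floor.
- drilled_board: Brown stained wooden board with two dark 19 mm holes along its length, to be left alone; otherwise like the brown board: 60 x 110 x 10 mm, about 50 g; origin at the centre of its underside, x along the width, y along the length, z up; starts flat on the bench.
Mind the look-alikes: they are no part of the job. Of the things shaped like the dark_board, the black one is meant.

How it is judged:
On the way, in this order (a step that is already met when the one before it is completed fails the run):
1. the brown board lies shingled on the light board, released (x of brown_board in the frame of tray between -0.02 and 0.02 m and angle between the y axis of brown_board and the y axis of tray, either way round below 0.21 rad and angle between the z axis of brown_board and the z axis of tray, either way round between 0.06 and 0.25 rad and linear speed of brown_board below 0.03 m/s and angular speed of brown_board below 0.2 rad/s and contact force between brown_board and the fingers below 0.05 N and y of brown_board in the frame of tray between -0.033 and 0.003 m), for 0.2 s.
2. the dark board lies shingled on the brown board, released (x of dark_board in the frame of tray between -0.02 and 0.02 m and angle between the y axis of dark_board and the y axis of tray, either way round below 0.21 rad and angle between the z axis of dark_board and the z axis of tray, either way round between 0.06 and 0.25 rad and linear speed of dark_board below 0.03 m/s and angular speed of dark_board below 0.2 rad/s and contact force between dark_board and the fingers below 0.05 N and horizontal distance between dark_board and brown_board between 0.052 and 0.088 m and y of dark_board in the frame of tray between 0.025 and 0.09 m), for 0.2 s.
At the end, for the whole second after the job is handed in: Both boards at rest, released: brown centre 70 (+-18) mm beyond the light one's, dark centre 70 (+-18) mm beyond the brown one's and 25 to 90 mm on tray +y; each within 20 mm of the centre line and 0.21 rad of its direction, sloping 0.06 to 0.25 rad from the board before to the tray floor (all of step 1 and all of step 2); the robot touches nothing.
It fails at once if the drilled board is moved by more than 30 mm (distance of drilled_board from where it was at the start of the episode above 0.03 m).
It fails at once if the brown board is dropped (moves faster than 0.7 m/s out of the fingers) (linear speed of brown_board above 0.7 m/s and contact force between brown_board and the fingers below 0.05 N).
It fails at once if the dark board is dropped (moves faster than 0.7 m/s out of the fingers) (linear speed of dark_board above 0.7 m/s and contact force between dark_board and the fingers below 0.05 N).
It also fails if it takes over 59 s, if anything falls off the work surface, if the arm or the gripper's body presses on something with over 40 N, if the wrist force passes 120 N, or if a joint passes its speed limit or range.

## Robot

A 6-joint arm with a two-finger parallel gripper is mounted at the origin on the work surface. World frame = base frame: x ahead of the robot, y to its left, z up, the work surface at z = 0. Lengths are in m, angles in rad, forces in N, time in s.
With the tool pointing down it reaches from about 0.35 to 0.775 m from the base axis. Payload 7.3 kg.
Tool frame: the origin (TCP) lies on the front face of the gripper's body, between the roots of the fingers; the fingertips stand 66 mm ahead of it and the grasp point (between the pads) lies 47 mm ahead of it; z points along the fingers, y is the direction in which the jaws open and shut (so a half turn about z gives the same grasp; the last joint's range is limited). The gripper opens to 92 mm and grips with 3 to 60 N. Pads are 19 mm wide; open, the fingers measure 130 mm over their backs; the gripper's body (75 mm by 190 mm) begins 47 mm behind the grasp point.
Start: joints at [1.171, 0.342, 1.524, -0, 1.275, -0.146], TCP at [0.132, 0.508, 0.292] pointing down, gripper open.
Joint ranges: [-2.53, 2.53], [-0.77, 2.02], [0.04, 2.7], [-1, 4.14], [0.28, 2.66], [-3.11, 3.11]. Speed limits (rad/s): [2.57, 2.57, 3.14, 3.14, 3.14, 3.14].

## Interface

Orientations are given as [roll, pitch, yaw] about the fixed x, y, z axes, in that order (R = Rz(yaw) Ry(pitch) Rx(roll)).
In Python, from cell import observe, read_camera, hand_in, search_frame, tip_of gives the robot as it stands. The module is installed in compiled form; this text tells all that it offers.
- The arm moves only by the tool apply_moves, never from a script. Its argument "motion" is a list of rows, each an object with "offset": the shift along the tool's x, y, z in mm, a list of three; "rotation": the turn, a rotation vector about the tool's x, y, z in rad, a list of three. In form: [{"offset": [x, y, z], "rotation": [rx, ry, rz]}, ...]. A call has 1 to 12 rows; each row shifts and turns the pose as measured when the row begins, along the tool's axes as they then stand; what a row does not reach is not made up. A row lasts 1/12 s, in which the tool goes at most 41.7 mm and 7.16 degrees, less where a joint would pass 70% of its speed; a pose out of reach is approached as far as the arm can. A call with a gripper value outside its range is refused whole. "grip" is the closure, from 0 (fully open) to 1 (shut), set as the call begins (left out, the last holds). The fingers move at their own pace and stop on an object; "grip_force" is the grip in N (left out, the last holds). Time passes only in rows, so rows that do not move let the fingers close. It gives the time, the measured TCP pose, the force and the opening at its end, in the units of the state.
- observe(): the state, without advancing time (a new reading comes with each control period).
- read_camera(name): name is "scene" or "top" or "wrist"; returns a dict with "img" (384x512x3 uint8, red, green, blue), "camera_matrix" (3x3 intrinsics, pixels), "D" ([k1, k2, p1, p2, k3] as OpenCV has them; the pictures are not rectified), "R" (3x3) and "t" (3): a world point X has camera coordinates R X + t; the wrist camera has in their place "tool_from_camera" (4x4, takes a point from camera to tool coordinates, whose origin is the TCP and whose axes are the flange's). Camera axes: x right, y down, z forward; pixel columns grow to the right and rows downward; lengths in m; the calibration is good to about 2 mm. A picture is of the moment at which its call begins: read the wrist's pose just before it. There is no depth.
- hand_in(): hands the job in, once; it reports no verdict.
Trained networks look in a picture, given as the dict that the camera call returned (one of the last four; its "shot" number tells which), for a name from the list of things; names that differ only in an ending like _2 or _b are one class to them, and where a whole thing is asked for, a point or a joint stands for the part that bears it (a point fixed in the world has none). Each returns a list of dicts, best first, with "score" (0 to 1); they miss things now and then, are a little off and sometimes report something else, mostly with a low value. They report only what shows in the picture. A call takes as long as a camera call. They do not tell look-alikes from the thing itself.
- search_frame(query, picture): "location" ([x, y, z] in m, in world coordinates, good to about 4 mm: the middle of the surface that is visible of it).
- tip_of(query, picture): "location" ([x, y, z] in m, in world coordinates, good to about 4 mm: a listed point, or the origin of a listed thing).
The state is a dict: "time": time; "qpos": joint angles; "qvel": joint speeds; "joint_efforts": joint torques, N m; "tool_pos": TCP position; "tool_rot": TCP orientation; "contact_force": force on the tool from outside, world axes, zero at the start; "torque": the same for the moment, N m; "opening": finger opening in m.
Only numpy, scipy, OpenCV 4.12 (cv2) and the standard library are available. Lean on these libraries where they do the work, as an engineer would, in place of code of your own. Each camera call takes 0.05 s, during which the arm holds its last target.

## Working session

There is one attempt and no reset: what is moved stays moved. The work goes in short steps, Python scripts to look and compute and a tool call to move; the robot and the scene stay as the last step left them, time stands still between calls to the robot, and variables do not carry over. Pictures are saved under pics/ and viewed, and the job is handed in when it is done.

Besides the shell and the picture viewer there is one more tool, called after "Call:" in YAML: its name, and indented under it one key for each argument. apply_moves: Moves the arm, as the interface text tells. Its arguments: {"type":"object","properties":{"motion":{"type":"array"},"grip":{"type":"number"},"grip_force":{"type":"number"}},"required":["motion"]}

```bash
mkdir -p pics; cat > h.py <<'E'
import numpy as np, cv2
from cell import *
def save(n,p): cv2.imwrite('pics/'+n+'.png',cv2.cvtColor(p['img'],cv2.COLOR_RGB2BGR))
def ray(p,uv,z):
    "pixels -> world at height z"
    uv=np.array(uv,float).reshape(-1,1,2)
    n=cv2.undistortPoints(uv,p['camera_matrix'],p['D']).reshape(-1,2)
    d=np.c_[n,np.ones(len(n))]@np.array(p['R']); c=-np.array(p['R']).T@np.array(p['t'])
    z=np.broadcast_to(z,len(n))
    return c+d*((z-c[2])/d[:,2])[:,None]
E
python3 - <<'E'
from h import *
o=observe(); print({k:np.round(v,3).tolist() for k,v in o.items()})
for c in ['top','scene']:
    p=read_camera(c); save(c+'1',p)
    for q in ['tray','brown_board','dark_board','drilled_board']:
        print(c,q,[(np.round(d['location'],3).tolist(),round(d['score'],2)) for d in tip_of(q,p)[:4]])
E
```

```text
{'time': 0.0, 'qpos': [1.171, 0.343, 1.525, -0.0, 1.275, -0.146], 'qvel': [-0.0, 0.0, -0.002, -0.002, -0.0, -0.001], 'joint_efforts': [0.001, -43.124, -24.422, 0.072, 0.056, -0.0], 'tool_pos': [0.132, 0.508, 0.292], 'tool_rot': [-3.14, -0.0, 2.888], 'contact_force': [0.07, -0.516, -0.397], 'torque': [-0.008, -0.034, -0.016], 'opening': 0.092}
top tray []
top brown_board [([0.536, -0.381, -0.001], 0.98)]
top dark_board [([0.296, -0.172, -0.002], 0.97), ([0.359, -0.017, -0.0], 0.72), ([0.352, -0.491, 0.0], 0.68), ([0.445, -0.202, -0.0], 0.65)]
top drilled_board [([0.619, -0.21, -0.002], 0.87)]
scene tray [([0.562, 0.105, -0.002], 0.58)]
scene brown_board [([0.539, -0.378, 0.001], 0.6)]
scene dark_board [([0.357, -0.019, -0.0], 0.9), ([0.35, -0.489, -0.0], 0.69), ([0.299, -0.174, -0.0], 0.67), ([0.449, -0.2, 0.001], 0.62)]
scene drilled_board [([0.624, -0.206, -0.001], 0.61)]
```

View pics/top1.png

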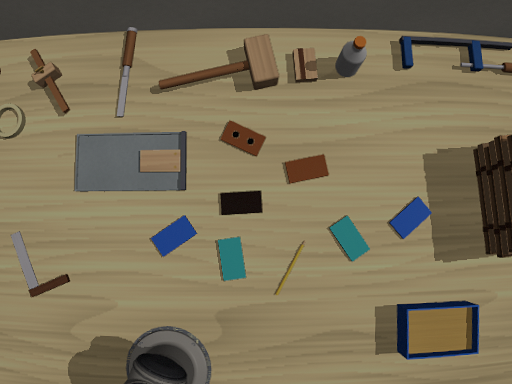

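View pics/scene1.png

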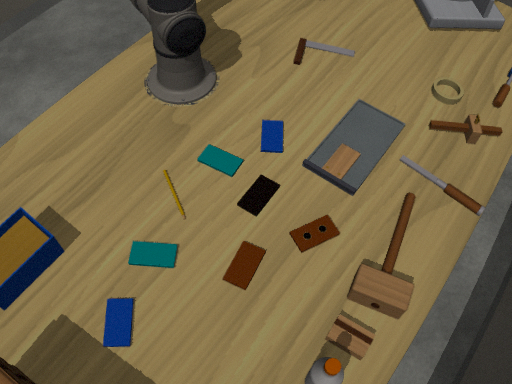

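The top view shows the black board at (241,203), plain brown at (306,168), drilled at (243,138), and the tray at (130,161) with its stop on the right. The four blue and teal boards are decoys. Next I'll measure the poses precisely.

```bash
cat > seg.py <<'E'
from h import *
def rect(p,seed,z,r=30,tol=28,mask=None):
    im=cv2.resize(p['img'],None,fx=4,fy=4,interpolation=cv2.INTER_CUBIC)
    c=im[int(seed[1]*4)-8:int(seed[1]*4)+8,int(seed[0]*4)-8:int(seed[0]*4)+8].reshape(-1,3).mean(0)
    m=(np.abs(im.astype(float)-c).max(2)<tol).astype(np.uint8)
    m=cv2.morphologyEx(m,cv2.MORPH_OPEN,np.ones((7,7),np.uint8))
    m=cv2.morphologyEx(m,cv2.MORPH_CLOSE,np.ones((15,15),np.uint8))
    n,l=cv2.connectedComponents(m)
    k=l[int(seed[1]*4),int(seed[0]*4)]
    cs,_=cv2.findContours((l==k).astype(np.uint8),cv2.RETR_EXTERNAL,cv2.CHAIN_APPROX_NONE)
    ct=max(cs,key=cv2.contourArea).reshape(-1,2)
    w=ray(p,(ct+0.5)/4-0.5,z)[:,:2]
    (cx,cy),(a,b),ang=cv2.minAreaRect((w*1000).astype(np.float32))
    if a>b: ang+=90; a,b=b,a
    # long axis direction angle in deg from +x : ang+90
    return np.round([cx,cy,a,b,(ang+90+90)%180-90],1)
E
python3 - <<'E'
from seg import *
p=read_camera('top'); print(p['img'][203,241],p['img'][168,306],p['img'][161,160],p['img'][161,110],p['img'][120,240])
for n,s,z,t in [('dark',(241,203),.01,30),('brown',(306,168),.01,30),('light',(160,161),.015,30),('tray',(105,175),.008,22),('drl',(243,131),.01,30)]:
    print(n,rect(p,s,z,tol=t))
c=p['img'][120:200,60:350]; cv2.imwrite('pics/crop.png',cv2.cvtColor(cv2.resize(c,None,fx=2.75,fy=2.75,interpolation=cv2.INTER_CUBIC),cv2.COLOR_RGB2BGR))
E
```

```text
[20 13 10] [96 52 29] [149 122  92] [ 97 101 102] [150 139 103]
dark [ 444.9 -198.7   57.8  107.7  -86.8]
brown [ 535.2 -374.8   60.7  112.3  -78.7]
light [560.6  20.3  59.5 109.9  89.5]
tray [559.3 116.2 162.  290.8 -89.9]
drl [ 620.  -202.4   63.4  113.7   64.5]
```

View pics/crop.png

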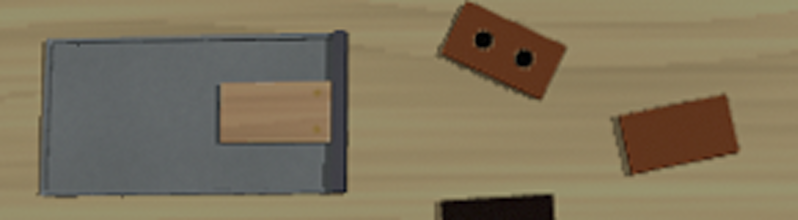

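```bash
cat > plan.py <<'E'
import sys,json,numpy as np
from scipy.spatial.transform import Rotation as Ro
from cell import observe
def plan(wps,rows_each,pose=None):
    "wps: [x,y,z mm, R]; prints rows"
    o=observe(); P=np.array(o['tool_pos'])*1000; R=Ro.from_euler('xyz',o['tool_rot']) if pose is None else pose
    out=[]
    for (w,Rt),n in zip(wps,rows_each):
        P0=P;d=np.array(w,float)-P0
        rv=(R.inv()*Rt).as_rotvec()
        for i in range(n):
            Rn=R*Ro.from_rotvec(rv*i/n)
            off=np.round(Rn.inv().apply(d/n),1); out.append(dict(offset=off.tolist(),rotation=np.round(rv/n,3).tolist()))
        P=np.array(w,float);R=Rt
    print('at',np.round(o['tool_pos'],4),np.round(o['tool_rot'],3),'t',o['time'])
    print(json.dumps(out))
def down(deg,tilt=0): # tilt>0: tool +x side goes down
    return Ro.from_euler('z',deg,degrees=True)*Ro.from_euler('x',np.pi)*Ro.from_rotvec([0,-tilt,0])
E
python3 - <<'E'
from plan import *
print(down(90,.14).apply([1,0,0]))
plan([([430,80,250],down(120)),([500,-320,210],down(101.3))],[15,12])
E
```

```text
[ 1.73906028e-16  9.90215996e-01 -1.39543115e-01]
at [0.1318 0.5082 0.2922] [3.142 0.    2.888] t 0.55
[{"offset": [-26.4, -22.6, 2.8], "rotation": [0.0, 0.0, 0.053]}, {"offset": [-27.6, -21.2, 2.8], "rotation": [0.0, 0.0, 0.053]}, {"offset": [-28.7, -19.7, 2.8], "rotation": [0.0, 0.0, 0.053]}, {"offset": [-29.7, -18.2, 2.8], "rotation": [0.0, 0.0, 0.053]}, {"offset": [-30.6, -16.6, 2.8], "rotation": [0.0, 0.0, 0.053]}, {"offset": [-31.4, -14.9, 2.8], "rotation": [0.0, 0.0, 0.053]}, {"offset": [-32.2, -13.3, 2.8], "rotation": [0.0, 0.0, 0.053]}, {"offset": [-32.8, -11.5, 2.8], "rotation": [0.0, 0.0, 0.053]}, {"offset": [-33.4, -9.8, 2.8], "rotation": [0.0, 0.0, 0.053]}, {"offset": [-33.8, -8.0, 2.8], "rotation": [0.0, 0.0, 0.053]}, {"offset": [-34.2, -6.2, 2.8], "rotation": [0.0, 0.0, 0.053]}, {"offset": [-34.5, -4.4, 2.8], "rotation": [0.0, 0.0, 0.053]}, {"offset": [-34.7, -2.6, 2.8], "rotation": [0.0, 0.0, 0.053]}, {"offset": [-34.8, -0.7, 2.8], "rotation": [0.0, 0.0, 0.053]}, {"offset": [-34.8, 1.1, 2.8], "rotation": [0.0, 0.0, 0.053]}, {"offset": [-31.8, -11.6, 3.3], "rotation": [0.0, -0.0, 0.027]}, {"offset": [-32.1, -10.7, 3.3], "rotation": [0.0, -0.0, 0.027]}, {"offset": [-32.4, -9.9, 3.3], "rotation": [0.0, -0.0, 0.027]}, {"offset": [-32.6, -9.0, 3.3], "rotation": [0.0, -0.0, 0.027]}, {"offset": [-32.9, -8.1, 3.3], "rotation": [0.0, -0.0, 0.027]}, {"offset": [-33.1, -7.2, 3.3], "rotation": [0.0, -0.0, 0.027]}, {"offset": [-33.2, -6.3, 3.3], "rotation": [0.0, -0.0, 0.027]}, {"offset": [-33.4, -5.4, 3.3], "rotation": [0.0, -0.0, 0.027]}, {"offset": [-33.5, -4.5, 3.3], "rotation": [0.0, -0.0, 0.027]}, {"offset": [-33.7, -3.6, 3.3], "rotation": [0.0, -0.0, 0.027]}, {"offset": [-33.7, -2.6, 3.3], "rotation": [0.0, -0.0, 0.027]}, {"offset": [-33.8, -1.7, 3.3], "rotation": [0.0, -0.0, 0.027]}]
```

Call:
apply_moves:
  motion:
    - {"offset": [-26, -23, 3], "rotation": [0, 0, 0.053]}
    - {"offset": [-28, -21, 3], "rotation": [0, 0, 0.053]}
    - {"offset": [-29, -20, 3], "rotation": [0, 0, 0.053]}
    - {"offset": [-30, -18, 3], "rotation": [0, 0, 0.053]}
    - {"offset": [-31, -17, 3], "rotation": [0, 0, 0.053]}
    - {"offset": [-31, -15, 3], "rotation": [0, 0, 0.053]}
    - {"offset": [-32, -13, 3], "rotation": [0, 0, 0.053]}
    - {"offset": [-33, -12, 3], "rotation": [0, 0, 0.053]}
    - {"offset": [-33, -10, 3], "rotation": [0, 0, 0.053]}
    - {"offset": [-34, -8, 3], "rotation": [0, 0, 0.053]}
    - {"offset": [-34, -6, 3], "rotation": [0, 0, 0.053]}
    - {"offset": [-34, -4, 3], "rotation": [0, 0, 0.053]}
  grip: 0

```text
time: 1.55
tool_pos: [0.3729, 0.1537, 0.2554]
tool_rot: [3.132, -0.002, 2.235]
contact_force: [0.8, 0.5, 0.9]
opening: 0.0916
```

```bash
python3 - <<'E'
from plan import *
plan([([520,-340,210],down(101.3))],[12])
E
```

```text
at [0.3729 0.1537 0.2554] [ 3.132e+00 -2.000e-03  2.235e+00] t 1.55
[{"offset": [-40.0, -15.7, 3.6], "rotation": [0.001, -0.0, 0.039]}, {"offset": [-40.5, -14.2, 3.6], "rotation": [0.001, -0.0, 0.039]}, {"offset": [-41.1, -12.6, 3.6], "rotation": [0.001, -0.0, 0.039]}, {"offset": [-41.5, -11.0, 3.6], "rotation": [0.001, -0.0, 0.039]}, {"offset": [-41.9, -9.3, 3.6], "rotation": [0.001, -0.0, 0.039]}, {"offset": [-42.2, -7.7, 3.7], "rotation": [0.001, -0.0, 0.039]}, {"offset": [-42.5, -6.1, 3.7], "rotation": [0.001, -0.0, 0.039]}, {"offset": [-42.7, -4.4, 3.7], "rotation": [0.001, -0.0, 0.039]}, {"offset": [-42.9, -2.7, 3.7], "rotation": [0.001, -0.0, 0.039]}, {"offset": [-42.9, -1.1, 3.7], "rotation": [0.001, -0.0, 0.039]}, {"offset": [-42.9, 0.6, 3.8], "rotation": [0.001, -0.0, 0.039]}, {"offset": [-42.9, 2.3, 3.8], "rotation": [0.001, -0.0, 0.039]}]
```

Call:
apply_moves:
  motion:
    - {"offset": [-37, -14, 3], "rotation": [0, 0, 0.039]}
    - {"offset": [-37, -13, 3], "rotation": [0, 0, 0.039]}
    - {"offset": [-38, -12, 3], "rotation": [0, 0, 0.039]}
    - {"offset": [-38, -10, 3], "rotation": [0, 0, 0.039]}
    - {"offset": [-38, -9, 3], "rotation": [0, 0, 0.039]}
    - {"offset": [-38, -7, 3], "rotation": [0, 0, 0.039]}
    - {"offset": [-39, -6, 4], "rotation": [0, 0, 0.039]}
    - {"offset": [-39, -4, 4], "rotation": [0, 0, 0.039]}
    - {"offset": [-39, -3, 4], "rotation": [0, 0, 0.039]}
    - {"offset": [-39, -1, 4], "rotation": [0, 0, 0.039]}
    - {"offset": [-39, 0, 4], "rotation": [0, 0, 0.039]}
    - {"offset": [-30, 2, 4], "rotation": [0, 0, 0.039]}

```text
time: 2.55
tool_pos: [0.5025, -0.3155, 0.2118]
tool_rot: [3.125, -0.003, 1.739]
contact_force: [-0.0, 0.5, 0.3]
opening: 0.0918
```

```bash
cat >> h.py <<'E'
from scipy.spatial.transform import Rotation as Ro
def wrist():
    o=observe(); p=read_camera('wrist'); T=np.array(p['tool_from_camera'])
    Rt=Ro.from_euler('xyz',o['tool_rot']).as_matrix()
    Rc=Rt@T[:3,:3]; c=Rt@T[:3,3]+np.array(o['tool_pos'])
    p['R']=Rc.T; p['t']=-Rc.T@c
    return p
E
python3 - <<'E'
from seg import *
from plan import *
p=wrist(); save('w1',p); print(np.round(p['tool_from_camera'],3))
plan([([536,-376,200],down(101.3))],[4])
E
```

```text
[[ 0.002 -0.966 -0.26   0.069]
 [ 1.     0.002 -0.    -0.   ]
 [ 0.001 -0.26   0.966 -0.093]
 [ 0.     0.     0.     1.   ]]
at [ 0.5032 -0.3202  0.2108] [ 3.124 -0.     1.734] t 2.6
[{"offset": [-15.1, 5.8, 2.8], "rotation": [0.004, 0.0, -0.009]}, {"offset": [-15.2, 5.7, 2.8], "rotation": [0.004, 0.0, -0.009]}, {"offset": [-15.2, 5.6, 2.7], "rotation": [0.004, 0.0, -0.009]}, {"offset": [-15.2, 5.4, 2.7], "rotation": [0.004, 0.0, -0.009]}]
```

View pics/w1.png

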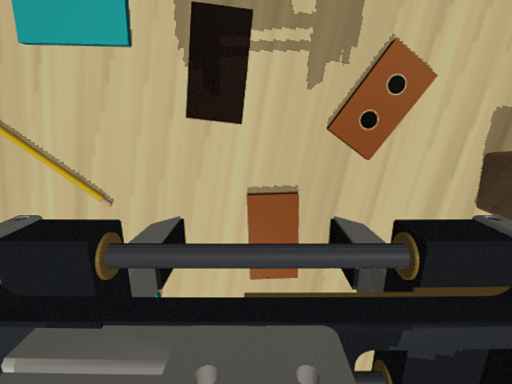

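The wrist view shows the plain brown board at (272,235), between the fingers, with the drilled board (385,98) and black board (218,62) clear of it. I'll centre over it and measure again at rest.

Call:
apply_moves:
  motion:
    - {"offset": [-15, 6, 3], "rotation": [0.004, 0, -0.009]}
    - {"offset": [-15, 6, 3], "rotation": [0.004, 0, -0.009]}
    - {"offset": [-15, 6, 3], "rotation": [0.004, 0, -0.009]}
    - {"offset": [-15, 5, 3], "rotation": [0.004, 0, -0.009]}
    - {"offset": [0, 0, 0], "rotation": [0, 0, 0]}
    - {"offset": [0, 0, 0], "rotation": [0, 0, 0]}

```text
time: 3.1
tool_pos: [0.5364, -0.3806, 0.1957]
tool_rot: [-3.14, -0.003, 1.766]
contact_force: [-0.6, 0.9, -0.1]
opening: 0.0918
```

```bash
python3 - <<'E'
from seg import *
from plan import *
p=wrist(); save('w2',p)
q=read_camera('top'); save('t2',q)
for n in ['brown_board']:
  for c in (p,q):
    print([(np.round(d['location'],3).tolist(),round(d['score'],2)) for d in tip_of(n,c)[:2]])
plan([([536,-376,200],down(101.3))],[2])
E
```

```text
[([0.538, -0.379, 0.002], 0.83)]
[([0.535, -0.382, 0.004], 0.68)]
at [ 0.5363 -0.38    0.1966] [-3.141e+00 -2.000e-03  1.767e+00] t 3.3
[{"offset": [2.0, 0.3, -1.7], "rotation": [-0.001, -0.001, -0.001]}, {"offset": [2.0, 0.3, -1.7], "rotation": [-0.001, -0.001, -0.001]}]
```

View pics/w2.png

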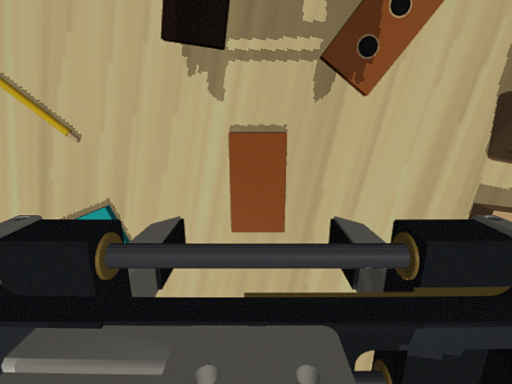

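The whole brown board is visible, centred at (258,182) and aligned with the tool.

```bash
python3 - <<'E'
from seg import *
p=wrist(); print('wrist',rect(p,(258,182),.01,tol=30)); print(rect(p,(258,182),.01,tol=45))
q=read_camera('top'); print(rect(q,(306,168),.01,tol=25))
print(np.round(ray(p,[(230,132),(286,132),(231,231),(285,231)],.01),4))
print(observe()['tool_pos'],observe()['tool_rot'])
E
```

```text
wrist [ 536.2 -379.1   59.6  109.5  -78.6]
[ 535.6 -375.7   60.3  117.   -78.6]
[ 532.1 -355.6   47.1   57.8   11.6]
[[ 0.498  -0.3308  0.01  ]
 [ 0.5542 -0.3195  0.01  ]
 [ 0.5178 -0.4382  0.01  ]
 [ 0.5775 -0.4262  0.01  ]]
[ 0.53638925 -0.38016946  0.19677605] [-3.14085251e+00 -1.42066187e-03  1.76662440e+00]
```

Call:
apply_moves:
  motion:
    - {"offset": [1, 0, 25], "rotation": [-0.001, -0.001, -0.002]}
    - {"offset": [0, 0, 25], "rotation": [0, 0, 0]}
    - {"offset": [0, 0, 25], "rotation": [0, 0, 0]}
    - {"offset": [0, 0, 20], "rotation": [0, 0, 0]}
    - {"offset": [0, 0, 10], "rotation": [0, 0, 0]}
    - {"offset": [0, 0, 5], "rotation": [0, 0, 0]}
    - {"offset": [0, 0, 0], "rotation": [0, 0, 0]}

```text
time: 3.98
tool_pos: [0.5379, -0.3779, 0.0885]
tool_rot: [3.135, 0.007, 1.771]
contact_force: [-0.2, -0.1, -0.2]
opening: 0.0919
```

```bash
python3 - <<'E'
from plan import *
plan([([536.2,-379.1,68],down(101.4))],[2])
E
```

```text
at [ 0.5379 -0.3779  0.0885] [3.135 0.007 1.771] t 3.9833
[{"offset": [-0.3, -1.0, 10.2], "rotation": [0.003, 0.003, 0.001]}, {"offset": [-0.4, -1.0, 10.2], "rotation": [0.003, 0.003, 0.001]}]
```

Call:
apply_moves:
  motion:
    - {"offset": [-0.5, -1, 10], "rotation": [0.003, 0.003, 0.001]}
    - {"offset": [-0.5, -1, 7], "rotation": [0.003, 0.003, 0.001]}
    - {"offset": [0, 0, 2], "rotation": [0, 0, 0]}
    - {"offset": [0, 0, 0], "rotation": [0, 0, 0]}
    - {"offset": [0, 0, 0], "rotation": [0, 0, 0]}

```text
time: 4.4
tool_pos: [0.5376, -0.3808, 0.0716]
tool_rot: [3.138, 0.005, 1.769]
contact_force: [-0.2, -0.2, 0.4]
opening: 0.0917
```

```bash
python3 - <<'E'
from plan import *
plan([([536.2,-379.1,68],down(101.4))],[1])
E
```

```text
at [ 0.5376 -0.3808  0.0716] [3.138 0.005 1.769] t 4.4
[{"offset": [1.9, -1.0, 3.6], "rotation": [0.003, 0.005, -0.001]}]
```

Call:
apply_moves:
  motion:
    - {"offset": [2, -1, 3], "rotation": [0.002, 0.003, 0]}
    - {"offset": [0, 0, 1], "rotation": [0, 0, 0]}
    - {"offset": [0, 0, 0], "rotation": [0, 0, 0]}

```text
time: 4.65
tool_pos: [0.5365, -0.3794, 0.0685]
tool_rot: [3.139, 0.004, 1.769]
contact_force: [0.1, 0.7, 0.2]
opening: 0.0918
```

Call:
apply_moves:
  motion:
    - {"offset": [0, 0, 0], "rotation": [0, 0, 0]}
    - {"offset": [0, 0, 0], "rotation": [0, 0, 0]}
    - {"offset": [0, 0, 0], "rotation": [0, 0, 0]}
    - {"offset": [0, 0, 0], "rotation": [0, 0, 0]}
    - {"offset": [0, 0, 0], "rotation": [0, 0, 0]}
    - {"offset": [0, 0, 0], "rotation": [0, 0, 0]}
  grip: 1
  grip_force: 15

```text
time: 5.15
tool_pos: [0.5368, -0.3794, 0.0692]
tool_rot: [3.139, 0.005, 1.769]
contact_force: [-0.5, -0.3, -1.2]
opening: 0.0595
```

Call:
apply_moves:
  motion:
    - {"offset": [0, 0, -10], "rotation": [0, 0, 0]}
    - {"offset": [0, 0, -20], "rotation": [0, 0, 0]}
    - {"offset": [0, 0, -30], "rotation": [0, 0, 0]}
    - {"offset": [0, 0, -30], "rotation": [0, 0, 0]}
    - {"offset": [0, 0, -20], "rotation": [0, 0, 0]}
    - {"offset": [0, 0, 0], "rotation": [0, 0, 0]}

```text
time: 5.65
tool_pos: [0.5354, -0.3782, 0.1841]
tool_rot: [-3.141, 0.0, 1.769]
contact_force: [0.4, -1.0, -0.1]
opening: 0.0595
```

```bash
python3 - <<'E'
from plan import *
from h import *
p=wrist(); save('w3',p)
plan([([560.5,80,170],down(90))],[14])
E
```

```text
at [ 0.5351 -0.3779  0.1823] [-3.140e+00 -1.000e-03  1.769e+00] t 5.7
[{"offset": [31.7, 8.2, 0.9], "rotation": [-0.0, -0.0, 0.014]}, {"offset": [31.8, 7.8, 0.9], "rotation": [-0.0, -0.0, 0.014]}, {"offset": [31.9, 7.3, 0.9], "rotation": [-0.0, -0.0, 0.014]}, {"offset": [32.0, 6.9, 0.9], "rotation": [-0.0, -0.0, 0.014]}, {"offset": [32.1, 6.4, 0.9], "rotation": [-0.0, -0.0, 0.014]}, {"offset": [32.2, 6.0, 0.9], "rotation": [-0.0, -0.0, 0.014]}, {"offset": [32.3, 5.5, 0.9], "rotation": [-0.0, -0.0, 0.014]}, {"offset": [32.4, 5.0, 0.9], "rotation": [-0.0, -0.0, 0.014]}, {"offset": [32.4, 4.6, 0.9], "rotation": [-0.0, -0.0, 0.014]}, {"offset": [32.5, 4.1, 0.9], "rotation": [-0.0, -0.0, 0.014]}, {"offset": [32.5, 3.7, 0.9], "rotation": [-0.0, -0.0, 0.014]}, {"offset": [32.6, 3.2, 0.9], "rotation": [-0.0, -0.0, 0.014]}, {"offset": [32.6, 2.7, 0.9], "rotation": [-0.0, -0.0, 0.014]}, {"offset": [32.7, 2.3, 0.9], "rotation": [-0.0, -0.0, 0.014]}]
```

View pics/w3.png

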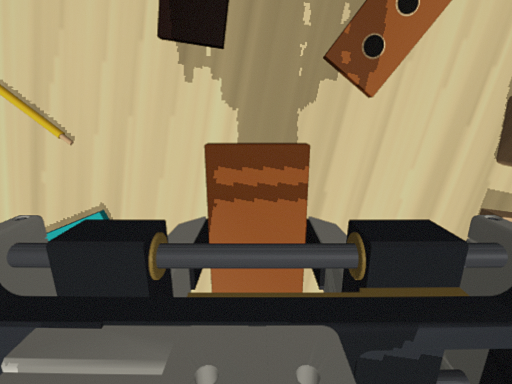

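The brown board is held level and square between the pads; its front edge is at (257,145). I'll carry it to the tray.

Call:
apply_moves:
  motion:
    - {"offset": [32, 8, 1], "rotation": [0, 0, 0.014]}
    - {"offset": [32, 8, 1], "rotation": [0, 0, 0.014]}
    - {"offset": [32, 7, 1], "rotation": [0, 0, 0.014]}
    - {"offset": [32, 7, 1], "rotation": [0, 0, 0.014]}
    - {"offset": [32, 6, 1], "rotation": [0, 0, 0.014]}
    - {"offset": [32, 6, 1], "rotation": [0, 0, 0.014]}
    - {"offset": [32, 6, 1], "rotation": [0, 0, 0.014]}
    - {"offset": [32, 5, 1], "rotation": [0, 0, 0.014]}
    - {"offset": [32, 5, 1], "rotation": [0, 0, 0.014]}
    - {"offset": [32, 4, 1], "rotation": [0, 0, 0.014]}
    - {"offset": [32, 4, 1], "rotation": [0, 0, 0.014]}
    - {"offset": [32, 3, 1], "rotation": [0, 0, 0.014]}

```text
time: 6.7
tool_pos: [0.5515, 0.0235, 0.1564]
tool_rot: [-3.121, -0.005, 1.58]
contact_force: [1.0, -0.2, -0.7]
opening: 0.0598
```

```bash
python3 - <<'E'
from plan import *
plan([([560.5,90,150],down(90))],[5])
E
```

```text
at [0.5515 0.0235 0.1564] [-3.121 -0.005  1.58 ] t 6.7
[{"offset": [13.3, 1.9, 1.3], "rotation": [-0.004, -0.001, 0.002]}, {"offset": [13.3, 1.9, 1.3], "rotation": [-0.004, -0.001, 0.002]}, {"offset": [13.3, 1.9, 1.3], "rotation": [-0.004, -0.001, 0.002]}, {"offset": [13.3, 1.9, 1.3], "rotation": [-0.004, -0.001, 0.002]}, {"offset": [13.3, 1.8, 1.3], "rotation": [-0.004, -0.001, 0.002]}]
```

Call:
apply_moves:
  motion:
    - {"offset": [15, 2, 1], "rotation": [-0.004, -0.026, 0.002]}
    - {"offset": [15, 2, 0], "rotation": [-0.004, -0.026, 0.002]}
    - {"offset": [15, 2, 0], "rotation": [-0.004, -0.026, 0.002]}
    - {"offset": [15, 2, 0], "rotation": [-0.004, -0.026, 0.002]}
    - {"offset": [13, 2, 0], "rotation": [-0.004, -0.026, 0.002]}
    - {"offset": [0, 0, 0], "rotation": [0, 0, 0]}
    - {"offset": [0, 0, 0], "rotation": [0, 0, 0]}

```text
time: 7.28
tool_pos: [0.5549, 0.1075, 0.1423]
tool_rot: [-3.126, 0.129, 1.581]
contact_force: [0.9, -0.1, -0.9]
opening: 0.0597
```

```bash
python3 - <<'E'
from plan import *
from seg import *
p=wrist(); save('w4',p); q=read_camera('scene'); save('s4',q)
plan([([560.5,99.3,100],down(89.8,.13))],[4])
E
```

```text
at [0.555  0.1067 0.1426] [-3.126  0.129  1.58 ] t 7.3833
[{"offset": [-0.5, 1.5, 10.8], "rotation": [-0.003, -0.0, 0.003]}, {"offset": [-0.5, 1.5, 10.8], "rotation": [-0.003, -0.0, 0.003]}, {"offset": [-0.5, 1.4, 10.8], "rotation": [-0.003, -0.0, 0.003]}, {"offset": [-0.5, 1.4, 10.8], "rotation": [-0.003, -0.0, 0.003]}]
```

View pics/w4.png

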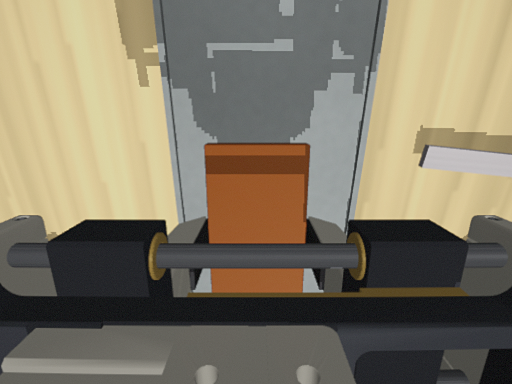

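View pics/s4.png

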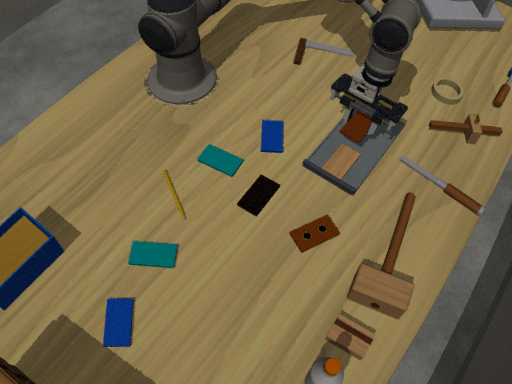

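The board is held over the tray, tilted along the row. I'll correct x and descend.

Call:
apply_moves:
  motion:
    - {"offset": [-0.5, 1.5, 11], "rotation": [-0.003, 0, 0.003]}
    - {"offset": [-0.5, 1.5, 11], "rotation": [-0.003, 0, 0.003]}
    - {"offset": [-0.5, 1.5, 11], "rotation": [-0.003, 0, 0.003]}
    - {"offset": [-0.5, 1.5, 8], "rotation": [-0.003, 0, 0.003]}
    - {"offset": [0, 0, 0], "rotation": [0, 0, 0]}
    - {"offset": [0, 0, 0], "rotation": [0, 0, 0]}

```text
time: 7.88
tool_pos: [0.5611, 0.0931, 0.1007]
tool_rot: [-3.14, 0.127, 1.56]
contact_force: [0.1, -0.5, -0.3]
opening: 0.0598
```

```bash
python3 - <<'E'
from plan import *
plan([([560.5,99.3,83],down(89.8,.13))],[4])
E
```

```text
at [0.5611 0.0931 0.1007] [-3.14   0.127  1.56 ] t 7.8833
[{"offset": [2.1, -0.2, 4.2], "rotation": [-0.001, -0.001, -0.002]}, {"offset": [2.1, -0.2, 4.2], "rotation": [-0.001, -0.001, -0.002]}, {"offset": [2.1, -0.2, 4.2], "rotation": [-0.001, -0.001, -0.002]}, {"offset": [2.1, -0.2, 4.2], "rotation": [-0.001, -0.001, -0.002]}]
```

Call:
apply_moves:
  motion:
    - {"offset": [3, 0, 4], "rotation": [-0.001, -0.001, -0.002]}
    - {"offset": [3, 0, 4], "rotation": [-0.001, -0.001, -0.002]}
    - {"offset": [2, 0, 4], "rotation": [-0.001, -0.001, -0.002]}
    - {"offset": [1, 0, 3], "rotation": [0, 0, 0]}
    - {"offset": [0, 0, 0], "rotation": [0, 0, 0]}
    - {"offset": [0, 0, 0], "rotation": [0, 0, 0]}

```text
time: 8.38
tool_pos: [0.5619, 0.1005, 0.0847]
tool_rot: [3.138, 0.13, 1.566]
contact_force: [-0.6, -0.6, -0.5]
opening: 0.0598
```

```bash
python3 - <<'E'
from plan import *
from h import *
p=wrist(); save('w5',p); q=read_camera('scene'); cv2.imwrite('pics/s5.png',cv2.cvtColor(cv2.resize(q['img'][60:220,280:440],None,fx=3.7,fy=3.7,interpolation=cv2.INTER_CUBIC),cv2.COLOR_RGB2BGR))
plan([([560.5,99.3,82],down(89.8,.13))],[1])
E
```

```text
at [0.5619 0.1004 0.0849] [3.138 0.13  1.565] t 8.4833
[{"offset": [-0.7, -1.4, 3.0], "rotation": [0.003, -0.0, -0.002]}]
```

View pics/s5.png

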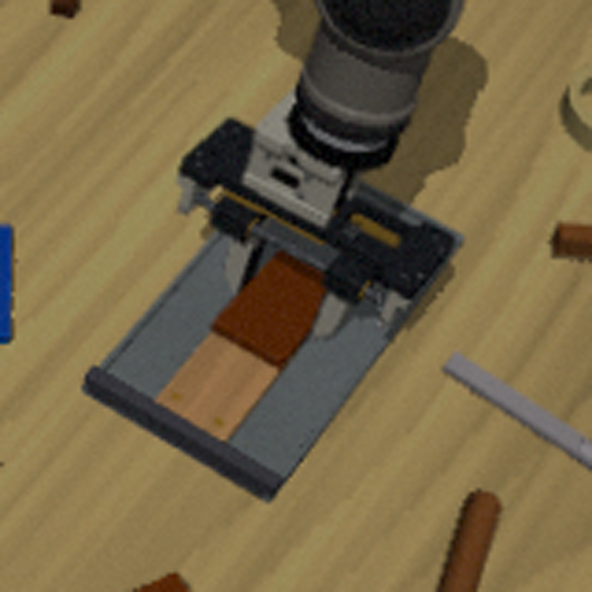

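The brown board overlaps the light one correctly (in the crop, its near edge is at about (245,345)). I'll make the last few mm of descent and watch the force.

Call:
apply_moves:
  motion:
    - {"offset": [-0.5, -1.5, 1], "rotation": [0.002, 0, -0.001]}
    - {"offset": [0, 0, 1], "rotation": [0, 0, 0]}
    - {"offset": [0, 0, 1], "rotation": [0, 0, 0]}
    - {"offset": [0, 0, 0], "rotation": [0, 0, 0]}
    - {"offset": [0, 0, 0], "rotation": [0, 0, 0]}

```text
time: 8.9
tool_pos: [0.5605, 0.0994, 0.0823]
tool_rot: [3.139, 0.13, 1.566]
contact_force: [-0.3, -0.6, -0.8]
opening: 0.0595
```

Call:
apply_moves:
  motion:
    - {"offset": [0, 0, 1], "rotation": [0, 0, 0]}
    - {"offset": [0, 0, 0.5], "rotation": [0, 0, 0]}
    - {"offset": [0, 0, 0], "rotation": [0, 0, 0]}

```text
time: 9.15
tool_pos: [0.5606, 0.0993, 0.0813]
tool_rot: [3.139, 0.13, 1.566]
contact_force: [-0.4, 0.2, 1.6]
opening: 0.06
```

Call:
apply_moves:
  motion:
    - {"offset": [0, 0, 0], "rotation": [0, 0, 0]}
    - {"offset": [0, 0, 0], "rotation": [0, 0, 0]}
    - {"offset": [0, 0, 0], "rotation": [0, 0, 0]}
    - {"offset": [0, 0, 0], "rotation": [0, 0, 0]}
    - {"offset": [0, 0, 0], "rotation": [0, 0, 0]}
  grip: 0.15

```text
time: 9.57
tool_pos: [0.5609, 0.0991, 0.0813]
tool_rot: [3.138, 0.13, 1.566]
contact_force: [-0.7, 0.4, -0.1]
opening: 0.0777
```

Call:
apply_moves:
  motion:
    - {"offset": [0, 0, -10], "rotation": [0, 0, 0]}
    - {"offset": [0, 0, -20], "rotation": [0, 0, 0]}
    - {"offset": [0, 0, -30], "rotation": [0, 0, 0]}
    - {"offset": [0, 0, -35], "rotation": [0, 0.04, 0]}
    - {"offset": [0, 0, -35], "rotation": [0, 0.05, 0]}
    - {"offset": [-20, 0, 0], "rotation": [0, 0.05, 0]}
  grip: 0

```text
time: 10.07
tool_pos: [0.5592, 0.0992, 0.2169]
tool_rot: [-3.139, -0.015, 1.573]
contact_force: [1.5, -1.5, -0.1]
opening: 0.0916
```

```bash
python3 - <<'E'
from plan import *
from seg import *
p=wrist(); save('w6',p)
q=read_camera('top'); print(rect(q,(241,203),.01,tol=25)); save('t6',q)
s=read_camera('scene'); print([(np.round(d['location'],3).tolist(),round(d['score'],2)) for d in tip_of('dark_board',s)[:4]])
plan([([445,-199,190],down(93.2))],[10])
E
```

```text
[ 444.8 -198.7   57.7  107.4  -87. ]
[([0.449, -0.203, 0.003], 0.74), ([0.296, -0.171, 0.002], 0.71), ([0.4, -0.663, 0.001], 0.61), ([0.347, -0.488, 0.001], 0.6)]
at [0.5563 0.0953 0.2096] [-3.127 -0.01   1.567] t 10.2667
[{"offset": [-29.5, -11.0, 1.8], "rotation": [-0.001, -0.001, -0.006]}, {"offset": [-29.4, -11.2, 1.8], "rotation": [-0.001, -0.001, -0.006]}, {"offset": [-29.4, -11.3, 1.9], "rotation": [-0.001, -0.001, -0.006]}, {"offset": [-29.3, -11.5, 1.9], "rotation": [-0.001, -0.001, -0.006]}, {"offset": [-29.2, -11.7, 1.9], "rotation": [-0.001, -0.001, -0.006]}, {"offset": [-29.1, -11.9, 1.9], "rotation": [-0.001, -0.001, -0.006]}, {"offset": [-29.1, -12.1, 1.9], "rotation": [-0.001, -0.001, -0.006]}, {"offset": [-29.0, -12.2, 1.9], "rotation": [-0.001, -0.001, -0.006]}, {"offset": [-28.9, -12.4, 1.9], "rotation": [-0.001, -0.001, -0.006]}, {"offset": [-28.8, -12.6, 1.9], "rotation": [-0.001, -0.001, -0.006]}]
```

View pics/w6.png

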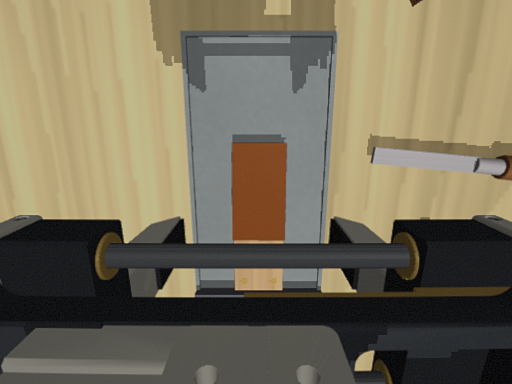

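Brown lies straight on the light board and centred in the tray, with its outline from (232,142) to (287,240). Next is the black board at (445,-199).

Call:
apply_moves:
  motion:
    - {"offset": [-30, -11, 2], "rotation": [-0.001, -0.001, -0.006]}
    - {"offset": [-30, -11, 2], "rotation": [-0.001, -0.001, -0.006]}
    - {"offset": [-30, -11, 2], "rotation": [-0.001, -0.001, -0.006]}
    - {"offset": [-30, -12, 2], "rotation": [-0.001, -0.001, -0.006]}
    - {"offset": [-30, -12, 2], "rotation": [-0.001, -0.001, -0.006]}
    - {"offset": [-30, -12, 2], "rotation": [-0.001, -0.001, -0.006]}
    - {"offset": [-30, -12, 2], "rotation": [-0.001, -0.001, -0.006]}
    - {"offset": [-30, -12, 2], "rotation": [-0.001, -0.001, -0.006]}
    - {"offset": [-29, -12, 2], "rotation": [-0.001, -0.001, -0.006]}
    - {"offset": [-25, -12, 2], "rotation": [-0.001, -0.001, -0.006]}
    - {"offset": [0, 0, 0], "rotation": [0, 0, 0]}
    - {"offset": [0, 0, 0], "rotation": [0, 0, 0]}

```text
time: 11.27
tool_pos: [0.4386, -0.2021, 0.177]
tool_rot: [-3.11, -0.005, 1.643]
contact_force: [-0.9, 0.3, 0.4]
opening: 0.0918
```

```bash
python3 - <<'E'
from plan import *
from seg import *
p=wrist(); save('w7',p)
print([(np.round(d['location'],3).tolist(),round(d['score'],2)) for d in tip_of('dark_board',p)[:4]])
plan([([445,-199,180],down(93.2))],[2])
q=read_camera('top'); save('t7',q); print('brown',rect(q,(147,161),.015,tol=25))
E
```

```text
[([0.296, -0.174, 0.0], 0.86), ([0.448, -0.206, 0.002], 0.58)]
at [ 0.4391 -0.2013  0.1772] [-3.11  -0.005  1.645] t 11.3667
[{"offset": [0.9, 3.0, -1.5], "rotation": [-0.016, -0.002, 0.009]}, {"offset": [1.0, 3.0, -1.4], "rotation": [-0.016, -0.002, 0.009]}]
brown [560.2  94.6  60.8 107.  -88.5]
```

View pics/w7.png

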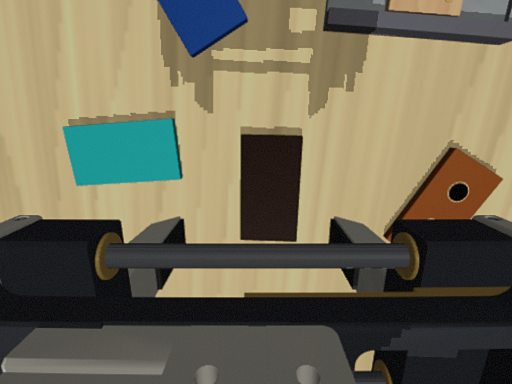

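View pics/t7.png

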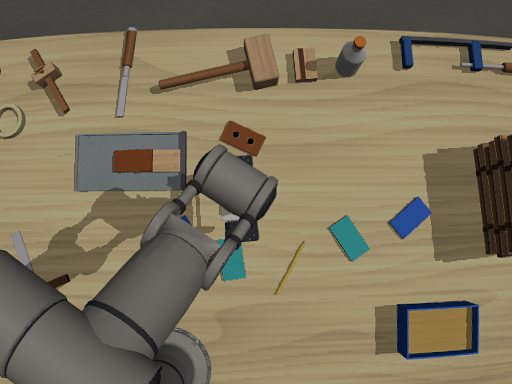

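```bash
python3 - <<'E'
from seg import *
p=wrist()
for t in (20,30): print(rect(p,(270,180),.01,tol=t))
q=read_camera('top');
print(np.round(ray(q,[(113,161)],.015)[:,:2],4),np.round(ray(q,[(153,161)],.03)[:,:2],4))
cv2.imwrite('pics/t8.png',cv2.cvtColor(cv2.resize(q['img'][125:200,65:200],None,fx=5,fy=5,interpolation=cv2.INTER_CUBIC),cv2.COLOR_RGB2BGR))
E
```

```text
[ 445.8 -201.3   58.3  108.7  -86.8]
[ 434.4 -296.3  297.4  650.     3.2]
[[0.5594 0.1493]] [[0.5555 0.0344]]
```

View pics/t8.png

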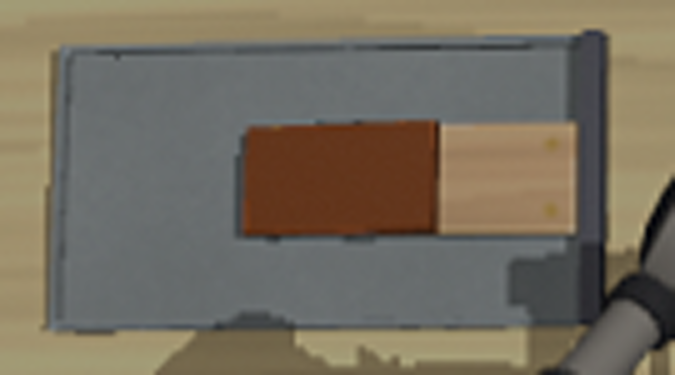

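Brown's centre comes out at y≈91 mm, where it should be. The dark board is at (445.5,-200.5), 93.2°, so I'll align and descend.

Call:
apply_moves:
  motion:
    - {"offset": [0.5, 3, 0], "rotation": [-0.016, -0.002, 0.009]}
    - {"offset": [0.5, 3, 5], "rotation": [-0.016, -0.002, 0.009]}
    - {"offset": [0, 0, 20], "rotation": [0, 0, 0]}
    - {"offset": [0, 0, 25], "rotation": [0, 0, 0]}
    - {"offset": [0, 0, 25], "rotation": [0, 0, 0]}
    - {"offset": [0, 0, 10], "rotation": [0, 0, 0]}
    - {"offset": [0, 0, 0], "rotation": [0, 0, 0]}
    - {"offset": [0, 0, 0], "rotation": [0, 0, 0]}

```text
time: 12.18
tool_pos: [0.4516, -0.1941, 0.0922]
tool_rot: [3.127, 0.005, 1.634]
contact_force: [-0.6, -0.1, -0.3]
opening: 0.0917
```

```bash
python3 - <<'E'
from plan import *
plan([([445.5,-200.5,68.5],down(93.2))],[2])
E
```

```text
at [ 0.4516 -0.1941  0.0922] [3.127 0.005 1.634] t 12.1833
[{"offset": [-3.0, -3.4, 11.8], "rotation": [0.007, 0.002, 0.004]}, {"offset": [-3.0, -3.3, 11.8], "rotation": [0.007, 0.002, 0.004]}]
```

Call:
apply_moves:
  motion:
    - {"offset": [-3, -3.5, 6], "rotation": [0.007, 0.002, 0.004]}
    - {"offset": [-3, -3, 6], "rotation": [0.007, 0.002, 0.004]}
    - {"offset": [0, 0, 0], "rotation": [0, 0, 0]}
    - {"offset": [0, 0, 0], "rotation": [0, 0, 0]}

```text
time: 12.52
tool_pos: [0.4468, -0.201, 0.0816]
tool_rot: [3.138, 0.003, 1.627]
contact_force: [-0.4, 0.9, 0.3]
opening: 0.0915
```

```bash
python3 - <<'E'
from plan import *
plan([([445.5,-200.5,68.5],down(93.2))],[2])
E
```

```text
at [ 0.4468 -0.201   0.0816] [3.138e+00 3.000e-03 1.627e+00] t 12.5167
[{"offset": [0.3, -0.6, 6.5], "rotation": [0.002, 0.002, 0.0]}, {"offset": [0.3, -0.6, 6.5], "rotation": [0.002, 0.002, 0.0]}]
```

Call:
apply_moves:
  motion:
    - {"offset": [0.5, -0.5, 7], "rotation": [0.002, 0.002, 0]}
    - {"offset": [0.5, -0.5, 4], "rotation": [0.002, 0.001, 0]}
    - {"offset": [0, 0, 2], "rotation": [0, 0, 0]}
    - {"offset": [0, 0, 0], "rotation": [0, 0, 0]}
    - {"offset": [0, 0, 0], "rotation": [0, 0, 0]}

```text
time: 12.93
tool_pos: [0.4461, -0.2007, 0.0682]
tool_rot: [3.14, 0.001, 1.626]
contact_force: [0.3, 0.1, 0.0]
opening: 0.0917
```

Call:
apply_moves:
  motion:
    - {"offset": [0, 0, 0], "rotation": [0, 0, 0]}
    - {"offset": [0, 0, 0], "rotation": [0, 0, 0]}
    - {"offset": [0, 0, 0], "rotation": [0, 0, 0]}
    - {"offset": [0, 0, 0], "rotation": [0, 0, 0]}
    - {"offset": [0, 0, 0], "rotation": [0, 0, 0]}
    - {"offset": [0, 0, 0], "rotation": [0, 0, 0]}
  grip: 1
  grip_force: 15

```text
time: 13.43
tool_pos: [0.4463, -0.2007, 0.0685]
tool_rot: [3.14, 0.002, 1.626]
contact_force: [-0.7, -0.2, -0.6]
opening: 0.0601
```

Call:
apply_moves:
  motion:
    - {"offset": [0, 0, -10], "rotation": [0, 0, 0]}
    - {"offset": [0, 0, -20], "rotation": [0, 0, 0]}
    - {"offset": [0, 0, -30], "rotation": [0, 0, 0]}
    - {"offset": [0, 0, -30], "rotation": [0, 0, 0]}
    - {"offset": [0, 0, -10], "rotation": [0, 0, 0]}
    - {"offset": [0, 0, 0], "rotation": [0, 0, 0]}

```text
time: 13.93
tool_pos: [0.4451, -0.1999, 0.1745]
tool_rot: [-3.14, -0.001, 1.626]
contact_force: [1.1, 0.9, -1.2]
opening: 0.0595
```

```bash
python3 - <<'E'
from plan import *
from h import *
p=wrist(); save('w9',p)
plan([([560.5,163,180],down(90))],[12])
E
```

```text
at [ 0.4451 -0.1999  0.1738] [-3.140e+00 -1.000e-03  1.626e+00] t 13.9833
[{"offset": [29.7, 11.3, -0.5], "rotation": [-0.0, -0.0, 0.005]}, {"offset": [29.7, 11.1, -0.5], "rotation": [-0.0, -0.0, 0.005]}, {"offset": [29.8, 11.0, -0.5], "rotation": [-0.0, -0.0, 0.005]}, {"offset": [29.8, 10.9, -0.5], "rotation": [-0.0, -0.0, 0.005]}, {"offset": [29.9, 10.7, -0.5], "rotation": [-0.0, -0.0, 0.005]}, {"offset": [29.9, 10.6, -0.5], "rotation": [-0.0, -0.0, 0.005]}, {"offset": [30.0, 10.4, -0.5], "rotation": [-0.0, -0.0, 0.005]}, {"offset": [30.0, 10.3, -0.5], "rotation": [-0.0, -0.0, 0.005]}, {"offset": [30.1, 10.2, -0.5], "rotation": [-0.0, -0.0, 0.005]}, {"offset": [30.1, 10.0, -0.5], "rotation": [-0.0, -0.0, 0.005]}, {"offset": [30.1, 9.9, -0.5], "rotation": [-0.0, -0.0, 0.005]}, {"offset": [30.2, 9.8, -0.5], "rotation": [-0.0, -0.0, 0.005]}]
```

View pics/w9.png

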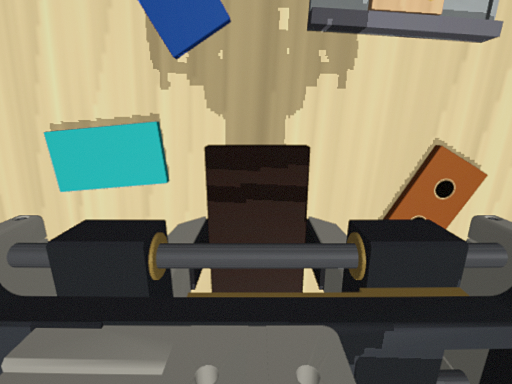

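The dark board is held square, with its front edge at (257,147), the same as the brown one was. I'll carry it to the tray, tilting towards the end.

Call:
apply_moves:
  motion:
    - {"offset": [30, 11, -1], "rotation": [0, 0, 0.005]}
    - {"offset": [30, 11, -1], "rotation": [0, 0, 0.005]}
    - {"offset": [30, 11, -1], "rotation": [0, 0, 0.005]}
    - {"offset": [30, 11, -1], "rotation": [0, 0, 0.005]}
    - {"offset": [30, 11, -1], "rotation": [0, 0, 0.005]}
    - {"offset": [30, 11, -1], "rotation": [0, 0, 0.005]}
    - {"offset": [30, 10, -1], "rotation": [0, 0, 0.005]}
    - {"offset": [30, 10, 0], "rotation": [0, -0.025, 0.005]}
    - {"offset": [30, 10, 0], "rotation": [0, -0.025, 0.005]}
    - {"offset": [30, 10, 0], "rotation": [0, -0.025, 0.005]}
    - {"offset": [30, 10, 0], "rotation": [0, -0.025, 0.005]}
    - {"offset": [25, 8, 0], "rotation": [0, -0.025, 0.005]}

```text
time: 14.98
tool_pos: [0.5593, 0.1681, 0.1623]
tool_rot: [-3.126, 0.13, 1.552]
contact_force: [0.8, -0.5, -0.4]
opening: 0.0596
```

```bash
python3 - <<'E'
from plan import *
plan([([560.5,170,130],down(89.8,.14))],[4])
E
```

```text
at [0.5593 0.1681 0.1623] [-3.126  0.13   1.552] t 14.9833
[{"offset": [1.5, 0.4, 7.9], "rotation": [-0.004, -0.003, -0.004]}, {"offset": [1.5, 0.4, 7.9], "rotation": [-0.004, -0.003, -0.004]}, {"offset": [1.6, 0.4, 7.9], "rotation": [-0.004, -0.003, -0.004]}, {"offset": [1.6, 0.3, 7.9], "rotation": [-0.004, -0.003, -0.004]}]
```

Call:
apply_moves:
  motion:
    - {"offset": [1.5, 0.5, 8], "rotation": [-0.004, -0.003, -0.004]}
    - {"offset": [1.5, 0.5, 8], "rotation": [-0.004, -0.003, -0.004]}
    - {"offset": [2, 0.5, 8], "rotation": [-0.004, -0.003, -0.004]}
    - {"offset": [2, 0, 8], "rotation": [-0.004, -0.003, -0.004]}
    - {"offset": [0, 0, 0], "rotation": [0, 0, 0]}
    - {"offset": [0, 0, 0], "rotation": [0, 0, 0]}

```text
time: 15.48
tool_pos: [0.5576, 0.1739, 0.1203]
tool_rot: [-3.131, 0.145, 1.576]
contact_force: [-0.2, -1.2, 0.8]
opening: 0.0599
```

```bash
python3 - <<'E'
from plan import *
plan([([560.5,171,90],down(89.8,.14))],[5])
E
```

```text
at [0.5576 0.1739 0.1203] [-3.131  0.145  1.576] t 15.4833
[{"offset": [0.3, 0.6, 6.1], "rotation": [-0.002, 0.001, 0.002]}, {"offset": [0.3, 0.6, 6.1], "rotation": [-0.002, 0.001, 0.002]}, {"offset": [0.3, 0.6, 6.1], "rotation": [-0.002, 0.001, 0.002]}, {"offset": [0.3, 0.6, 6.1], "rotation": [-0.002, 0.001, 0.002]}, {"offset": [0.3, 0.6, 6.1], "rotation": [-0.002, 0.001, 0.002]}]
```

Call:
apply_moves:
  motion:
    - {"offset": [0.5, 0.5, 6], "rotation": [-0.002, 0.001, 0.002]}
    - {"offset": [0.5, 0.5, 6], "rotation": [-0.002, 0, 0.002]}
    - {"offset": [0.5, 0.5, 6], "rotation": [-0.002, 0, 0.002]}
    - {"offset": [0.5, 0.5, 5], "rotation": [-0.002, 0, 0.002]}
    - {"offset": [0, 0.5, 4], "rotation": [-0.002, 0, 0.002]}
    - {"offset": [0, 0, 0], "rotation": [0, 0, 0]}
    - {"offset": [0, 0, 0], "rotation": [0, 0, 0]}

```text
time: 16.07
tool_pos: [0.5609, 0.1686, 0.0915]
tool_rot: [3.138, 0.143, 1.56]
contact_force: [0.5, -0.7, 0.4]
opening: 0.0599
```

```bash
python3 - <<'E'
from plan import *
from h import *
plan([([560.5,171,82],down(89.8,.14))],[4])
p=wrist(); save('w10',p); q=read_camera('scene'); cv2.imwrite('pics/s10.png',cv2.cvtColor(cv2.resize(q['img'][60:220,280:440],None,fx=3.7,fy=3.7,interpolation=cv2.INTER_CUBIC),cv2.COLOR_RGB2BGR))
E
```

```text
at [0.5609 0.1686 0.0915] [3.138 0.143 1.56 ] t 16.0667
[{"offset": [0.9, -0.1, 2.3], "rotation": [0.001, 0.001, -0.002]}, {"offset": [0.9, -0.1, 2.3], "rotation": [0.001, 0.001, -0.002]}, {"offset": [0.9, -0.1, 2.3], "rotation": [0.001, 0.001, -0.002]}, {"offset": [0.9, -0.1, 2.3], "rotation": [0.001, 0.001, -0.002]}]
```

View pics/s10.png

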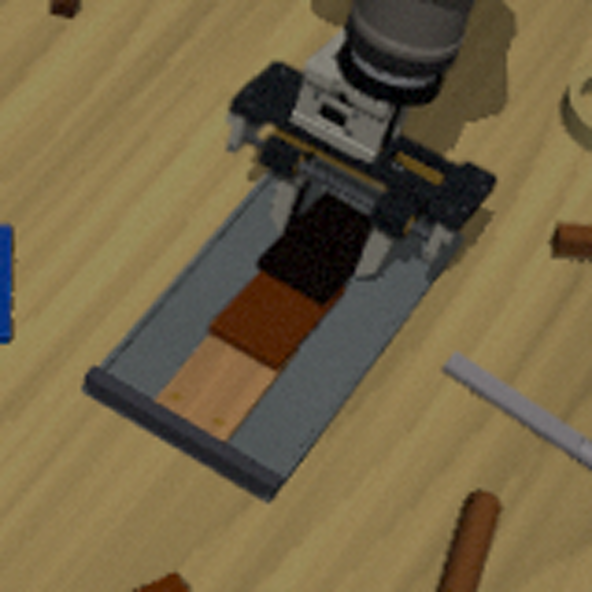

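The dark board hovers over brown's far end (near edge around (300,285) in the crop), straight and in line. I'll lower it gently.

Call:
apply_moves:
  motion:
    - {"offset": [1, 0, 2.5], "rotation": [0.001, 0, -0.001]}
    - {"offset": [1, 0, 2.5], "rotation": [0, 0, 0]}
    - {"offset": [1, 0, 2], "rotation": [0, 0, 0]}
    - {"offset": [1, 0, 1], "rotation": [0, 0, 0]}
    - {"offset": [0, 0, 0], "rotation": [0, 0, 0]}
    - {"offset": [0, 0, 0], "rotation": [0, 0, 0]}

```text
time: 16.67
tool_pos: [0.5614, 0.1724, 0.0832]
tool_rot: [3.138, 0.143, 1.562]
contact_force: [-0.4, -0.3, 0.0]
opening: 0.0596
```

Call:
apply_moves:
  motion:
    - {"offset": [0, 0, 1], "rotation": [0, 0, 0]}
    - {"offset": [0, 0, 0.5], "rotation": [0, 0, 0]}
    - {"offset": [0, 0, 0], "rotation": [0, 0, 0]}
    - {"offset": [0, 0, 0], "rotation": [0, 0, 0]}

```text
time: 17.0
tool_pos: [0.5614, 0.1722, 0.0817]
tool_rot: [3.138, 0.143, 1.562]
contact_force: [-0.4, -0.1, -0.6]
opening: 0.06
```

Call:
apply_moves:
  motion:
    - {"offset": [0, 0, 0.7], "rotation": [0, 0, 0]}
    - {"offset": [0, 0, 0.5], "rotation": [0, 0, 0]}
    - {"offset": [0, 0, 0], "rotation": [0, 0, 0]}
    - {"offset": [0, 0, 0], "rotation": [0, 0, 0]}

```text
time: 17.33
tool_pos: [0.5615, 0.172, 0.0807]
tool_rot: [3.137, 0.142, 1.562]
contact_force: [-1.1, 0.1, -0.3]
opening: 0.0596
```

Call:
apply_moves:
  motion:
    - {"offset": [0, 0, 0.5], "rotation": [0, 0, 0]}
    - {"offset": [0, 0, 0], "rotation": [0, 0, 0]}

```text
time: 17.5
tool_pos: [0.5616, 0.172, 0.0807]
tool_rot: [3.137, 0.142, 1.562]
contact_force: [-0.8, -0.7, -0.7]
opening: 0.0598
```

Call:
apply_moves:
  motion:
    - {"offset": [0, 0, 0], "rotation": [0, 0, 0]}
    - {"offset": [0, 0, 0], "rotation": [0, 0, 0]}
    - {"offset": [0, 0, 0], "rotation": [0, 0, 0]}
    - {"offset": [0, 0, 0], "rotation": [0, 0, 0]}
    - {"offset": [0, 0, 0], "rotation": [0, 0, 0]}
  grip: 0.15

```text
time: 17.92
tool_pos: [0.5618, 0.1719, 0.0806]
tool_rot: [3.136, 0.142, 1.562]
contact_force: [0.4, -0.5, 0.6]
opening: 0.0777
```

Call:
apply_moves:
  motion:
    - {"offset": [0, 0, -10], "rotation": [0, 0, 0]}
    - {"offset": [0, 0, -20], "rotation": [0, 0, 0]}
    - {"offset": [0, 0, -30], "rotation": [0, 0, 0]}
    - {"offset": [0, 0, -35], "rotation": [0, 0.04, 0]}
    - {"offset": [0, 0, -35], "rotation": [0, 0.05, 0]}
    - {"offset": [-20, 0, 0], "rotation": [0, 0.05, 0]}
    - {"offset": [-20, -20, 0], "rotation": [0, 0, 0]}
    - {"offset": [0, -20, 0], "rotation": [0, 0, 0]}
    - {"offset": [0, 0, 0], "rotation": [0, 0, 0]}
    - {"offset": [0, 0, 0], "rotation": [0, 0, 0]}

```text
time: 18.75
tool_pos: [0.5205, 0.15, 0.2231]
tool_rot: [3.13, -0.005, 1.566]
contact_force: [-0.4, -0.1, -0.0]
opening: 0.0781
```

```bash
python3 - <<'E'
from seg import *
p=wrist(); save('w11',p); q=read_camera('scene'); cv2.imwrite('pics/s11.png',cv2.cvtColor(cv2.resize(q['img'][60:220,280:440],None,fx=3.7,fy=3.7,interpolation=cv2.INTER_CUBIC),cv2.COLOR_RGB2BGR))
for n in ['dark_board','brown_board','tray','drilled_board']:
  for c in (p,q):
    print(n,[(np.round(d['location'],3).tolist(),round(d['score'],2)) for d in tip_of(n,c)[:2]])
E
```

```text
dark_board [([0.562, 0.16, 0.009], 0.56)]
dark_board [([0.4, -0.66, -0.002], 0.93), ([0.297, -0.171, 0.0], 0.85)]
brown_board [([0.562, 0.091, 0.016], 0.92)]
brown_board [([0.564, 0.09, 0.013], 0.86)]
tray []
tray [([0.56, 0.104, -0.001], 0.76)]
drilled_board []
drilled_board [([0.623, -0.205, -0.0], 0.61)]
```

View pics/w11.png

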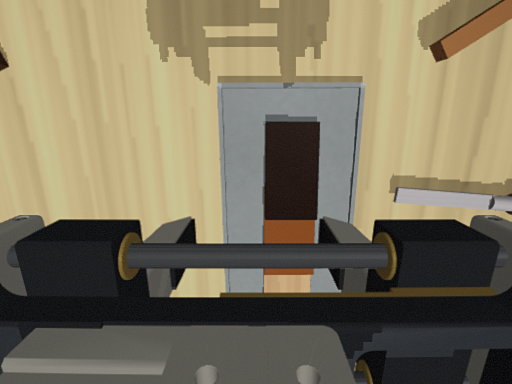

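View pics/s11.png

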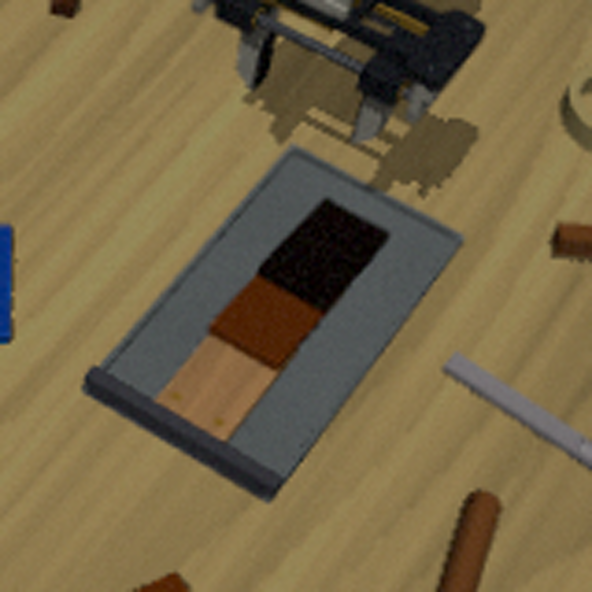

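Both views show the shingled row straight: light, then brown, then dark. The boards measure y≈91 and 160 mm against targets of 90 and 160, and the gripper is clear. I'll hand in.

```bash
python3 -c "
from cell import *
print(observe()['qvel']); print(hand_in())"
```

```text
[ 9.19649811e-05 -1.94469384e-03  3.29275658e-03  1.15280626e-04
 -2.25739061e-03 -1.40952346e-04]
the job is handed in; nothing more can be done
None
```

I laid the plain brown board shingle-fashion on the light board, then the dark board on the brown one. Each was lowered already tilted to the slope, released in place, and the arm moved clear before I handed in at about 19 s.

| Check | Measured | Target |
|---|---|---|
| Brown centre, world y | about 91 mm | 90 mm |
| Dark centre, world y | about 160 mm | 160 mm |
| Brown to dark distance | about 69 mm | 70 mm |
| Offset from the centre line (both) | about 2–4 mm | within 20 mm |

- **Straightness:** both boards look straight with the row in the last wrist and scene pictures.
- **Drilled board:** it still measures where it started, within a few mm.
- **Disagreement:** in the last scene picture the network's two best dark-board hits were elsewhere on the bench. The wrist camera's network did find it in place, with a middling score of 0.56, and both pictures show it there.
- **Not checked directly:** I did not measure the slope of either board. I also felt no clear contact force as the dark board touched down, so I released it by height, within about a millimetre.

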